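# Seat the turntable's keyed drive plate

### The arm

A 7-joint arm with a two-finger parallel gripper is mounted at the origin on a cart in front of the work surface, level with it; the furniture and walls round the work are solid. World frame = base frame: x ahead of the robot, y to its left, z up, the work surface at z = 0. Lengths are in m, angles in rad, forces in N, time in s.
With the tool pointing down it reaches from about 0.425 to 0.925 m from the base axis. Payload 6.8 kg.
Tool frame: the origin (TCP) lies midway between the tips of the shut fingers; the grasp point (between the pads) lies r.grasp_offset behind it (r.grasp_offset is the distance from the TCP to the grasp point, in m); z points along the fingers, y is the direction in which the jaws open and shut (so a half turn about z gives the same grasp; the last joint's range is limited). The gripper opens to 85 mm and grips with 20 to 120 N. Pads are 22 mm wide; open, the fingers measure 114 mm over their backs; the gripper's body (76 mm by 85 mm) begins 54 mm behind the grasp point. The pads swing forward as they close: fully open they stand 13 mm farther back than shut.
Start: joints at [-1.256, 0.477, 0.022, 1.555, -0.011, 1.109, -0.083], TCP at [0.277, 0.616, 0.231] pointing down, gripper open.
Joint ranges: [-2.96, 2.96], [-0.34, 2.1], [-1.41, 1.46], [0.24, 2.44], [-1.37, 4.51], [0.17, 1.92], [-2.96, 2.96]. Speed limits (rad/s): [2.39, 2.39, 3.14, 3.14, 3.14, 3.14, 3.14].

### API

Orientations are given as a rotation vector (axis times angle).
In Python, from bench import r gives the robot as it stands. The module is installed in compiled form; this text tells all that it offers.
- The arm moves only by the tool send_rows, never from a script. Its argument "moves" is one flat list of numbers, 4 for each row, row after row: the shift along the tool's x, y, z in mm, then the turn about the tool's z in degrees. A call has 1 to 8 rows; each row is the pose to reach, as a shift and turn from the pose commanded when the call began, along the tool's axes at that moment; what a row does not reach only later rows make up. A row lasts 1/8 s, in which the tool goes at most 62.5 mm and 10.7 degrees, less where a joint would pass 70% of its speed; a pose out of reach is approached as far as the arm can. A call with a gripper value outside its range is refused whole. "hand" is the closure, from 0 (fully open) to 1 (shut), set as the call begins (left out, the last holds). The fingers move at their own pace and stop on an object; "newtons" is the grip in N (left out, the last holds). Time passes only in rows, so rows that repeat a pose let the fingers close. It gives the time, the measured TCP pose, the force and the opening at its end, in the units of the state.
- r.get_obs(): the state, without advancing time (a new reading comes with each control period).
- r.grab_frame(name): name is "scene" or "top" or "wrist"; returns a dict with "img" (480x640x3 uint8, red, green, blue), "mtx" (3x3 intrinsics, pixels), "D" ([k1, k2, p1, p2, k3] as OpenCV has them; the pictures are not rectified), "world_to_cam" (4x4, takes a point from world to camera coordinates). Camera axes: x right, y up, looking along -z (the intrinsics and any distortion apply to the point x, -y, -z); pixel columns grow to the right and rows downward; lengths in m; the calibration is good to about 2 mm. A picture is of the moment at which its call begins. There is no depth.
- r.hand_in(): hands the job in, once; it reports no verdict.
The state is a dict: "clock": time; "joints": joint angles; "qvel": joint speeds; "tau": joint torques, N m; "tcp_pos": TCP position; "orientation": TCP orientation; "contact_force": force on the tool from outside, world axes, zero at the start; "moment": the same for the moment, N m; "grip_width": finger opening in m.
Only numpy, scipy, OpenCV 4.12 (cv2) and the standard library are available. Lean on these libraries where they do the work, as an engineer would, in place of code of your own. Each camera call takes 0.05 s, during which the arm holds its last target.

### The job

The aluminium drive plate of the paint-tin turntable rides up on its locating pin. With the fingertips push the plate round by its upright peg until the notch in its rim stands over the pin, then press the plate down on its centre boss until it is fully home, and take the hand away. Only push and press: do not squeeze the peg, lift the plate or disturb the other things on the bench.

Things in the scene. Friction and masses are not known exactly. Their poses are not given: they have to be found in the camera images.
- turntable: Fixed round grey drive unit of the paint-tin turntable, 160 mm across and 28 mm high; origin on its axis at the bench top, its x axis towards the pin. A 30 mm wide, 28 mm high ear reaches out to 102 mm from the axis under the pin; three feet, 6 mm high, reach out to 99 mm.
- turntable_axis (a point): Point on the upright axis of the drive plate, 28 mm above the bench. The plate is an aluminium disc, 144 mm across and 8 mm thick, that turns about this axis and slides along it. It is found raised, its underside 46 mm above the bench; fully seated it is 12 mm lower.
- pin_tip (a point): Top of the fixed locating pin: an upright round-nosed steel pin, 11 mm in diameter, standing at the turntable's ear 70 mm from the axis. Its top is 45.5 mm above the bench, just under the raised plate, whose rim nearly hides it (its outer edge and the ear stick out beyond the rim).
- notch (a point): Middle of the plate's one rim notch, at the level of the plate's underside, 70 mm from the axis: where the pin's centre belongs. The notch is 16 mm wide, open to the rim and 16 mm deep. Off the pin the plate cannot go down; the pin's round nose draws the notch in when it is less than about 4 mm off.
- peg_top (a point): Top centre of the finger peg: upright, with a smooth black sleeve, 14 mm in diameter, 26 mm high above the plate's upper face (top 80 mm above the bench while the plate is raised), its foot collar 20 mm wide and 3 mm high; 46 mm from the axis, exactly opposite the notch. Pushed along its circle with 1 to 2 N it takes the plate round either way without end, and it stays where left.
- boss_top (a point): Centre of the flat top of the plate's centre boss, 34 mm across, 10 mm above the plate's upper face (64 mm above the bench while the plate is raised, 52 mm when seated). The place to press down. Three flat screw heads, 2 mm high, lie round it 28 mm from the axis.
- seat (a joint): How far the plate has gone down along the axis, m: 0 as found (raised), 0.012 fully seated against a firm stop, negative if lifted. A tight bore holds it at any height: it takes about 5 N to move, stays down once pressed, and does not drop by itself.
- plate (a joint): Angle of the plate, rad, growing counter-clockwise seen from above: 0 when the notch is exactly opposite the pin, +3.14 or -3.14 when the notch is over the pin. It starts between -2.2 and 2.2.
- peg: The finger peg itself; origin at the centre of its foot, on the plate's upper face. Keep the pushing face square to the peg's circle: pushed mostly towards or away from the axis it jams.
- mixing_pot_4: clear plastic mixing pot, 72 mm across, 70 mm high; origin at the centre of its underside. To be left alone.
- tape_roll_3: small roll of dark tape lying flat, 50 mm across, 19 mm high; origin at the centre of its underside. To be left alone.
- marker_1: white and blue marker pen, 135 mm long; origin at the centre of its underside. To be left alone.
- brush_1: flat paint brush, 240 mm long, 50 mm wide, 13 mm high; origin at the centre of its underside. To be left alone.
- spreader_yellow: yellow flat spreader, 82 x 99 mm, 10 mm high; origin at the centre of its underside. To be left alone.
- tin_small_1: small closed paint tin, 70 mm across, 76 mm high; origin at the centre of its underside. To be left alone.
- tint_dropper_2: small dropper bottle with a white cap, 33 mm across, 85 mm high; origin at the centre of its underside. To be left alone.

How it is judged:
By the outcome, as a careful person would: the job done as asked, in the order asked, and still so for the second after the job is handed in, with the robot touching nothing.
It also fails if it takes over 64 s, if anything falls off the work surface, if the arm or the gripper's body presses on something with over 40 N, if the wrist force passes 120 N, or if a joint passes its speed limit or range.

## Working session

There is one attempt and no reset: what is moved stays moved. The work goes in short steps, Python scripts to look and compute and a tool call to move; the robot and the scene stay as the last step left them, time stands still between calls to the robot, and variables do not carry over. Pictures are saved under pics/ and viewed, and the job is handed in when it is done.

Besides the shell and the picture viewer there is one more tool, called after ">>>" as name(argument=value, ...), one argument or row to a line, values as JSON. send_rows: Moves the arm, as the interface text tells. Its arguments: {"type":"object","properties":{"moves":{"type":"array"},"hand":{"type":"number"},"newtons":{"type":"number"}},"required":["moves"]}

```bash
mkdir -p pics; python3 - <<'E'
from bench import r
import cv2,pickle
o=r.get_obs(); print(o, r.grasp_offset)
for n in ["scene","top","wrist"]:
    f=r.grab_frame(n); pickle.dump(f,open(f'pics/{n}0.pkl','wb'))
    cv2.imwrite(f'pics/{n}0.png',f['img'][:,:,::-1]); print(n,f['mtx'].tolist(),f['D'],f['world_to_cam'].tolist())
E
```

```text
{'clock': 0.0, 'joints': array([-1.25614017,  0.47780382,  0.02235305,  1.55646873, -0.01147827,
        1.10927479, -0.08309177]), 'qvel': array([ 0.00065109,  0.00019954, -0.00183601, -0.00102426, -0.00024875,
        0.00013084, -0.00119282]), 'tau': array([-5.98123770e-04, -5.96440315e+01,  1.60748418e+00, -2.81208247e+01,
        1.24620635e-02,  9.02533997e-03, -7.05655950e-06]), 'tcp_pos': array([0.27671981, 0.6150208 , 0.23031618]), 'orientation': array([-6.59040247e-01, -3.07145837e+00,  2.84695086e-03]), 'contact_force': array([ 0.14393609, -0.11888432, -0.08639113]), 'moment': array([-0.0270558 , -0.07002546,  0.01235418]), 'grip_width': 0.08547832926681526} 0.0187
scene [[608.5564008987699, 0.0, 325.6753618779029], [0.0, 608.5564008987699, 228.44511299476903], [0.0, 0.0, 1.0]] [-0.19299332  0.          0.          0.          0.        ] [[0.7099125213898144, -0.7042796834547325, 0.003786746209914738, -0.2776091862003686], [0.2637656992044926, 0.27085299529024887, 0.9257787591349597, -0.28653515999150453], [-0.6530328229860437, -0.6562231193848651, 0.37804675595444037, -0
[... 256 characters left out ...]
, -0.012720142361000256, 0.21382342872821286], [0.9957079031690662, -0.013633600459156977, 0.09154177464513905, -0.5512968426967407], [-0.09170061354210353, -0.01151937510750088, 0.9957199915001881, -1.5423854252265075], [0.0, 0.0, 0.0, 1.0]]
wrist [[340.08194256214654, 0.0, 314.29643530557917], [0.0, 340.08194256214654, 240.28320088351367], [0.0, 0.0, 1.0]] [-0.03495388  0.          0.          0.          0.        ] [[0.40836020679663987, 0.9128199834373814, -0.0012725338453002523, -0.6742426817303081], [-0.8763152781094851, 0.3916383566351, -0.2805190385055113, 0.03642324968511872], [-0.2555650110185346, 0.11566795342505305, 0.9598476179548288, -0.3776117606197582], [0.0, 0.0, 0.0, 1.0]]
```

View pics/top0.png

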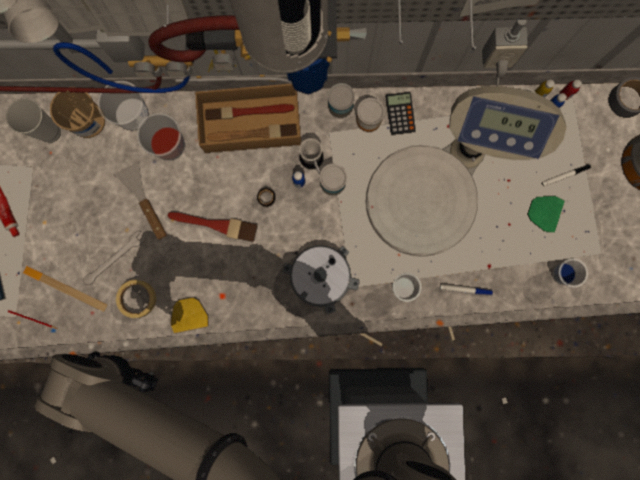

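View pics/scene0.png

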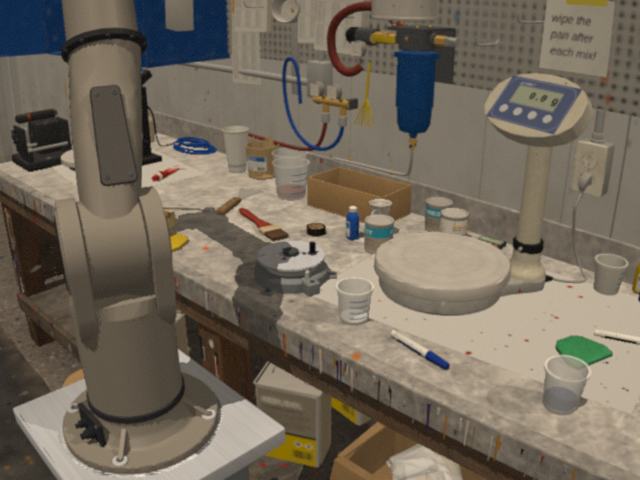

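View pics/wrist0.png

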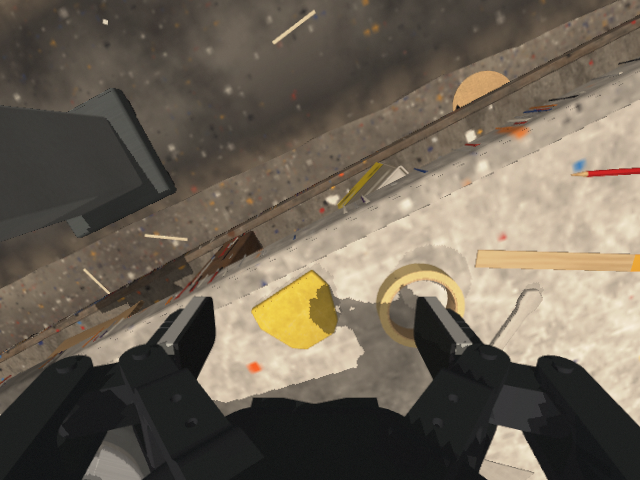

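Top view: the turntable is near pixel (321,275). I'll zoom in.

```bash
python3 - <<'E'
import cv2
a=cv2.imread('pics/top0.png')[225:325,265:385]; b=cv2.imread('pics/scene0.png')[225:305,240:345]
cv2.imwrite('pics/tz.png',cv2.resize(a,(720,600),interpolation=cv2.INTER_CUBIC))
cv2.imwrite('pics/sz.png',cv2.resize(b,(787,600),interpolation=cv2.INTER_CUBIC))
E
```

```text
(no output)
```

View pics/tz.png

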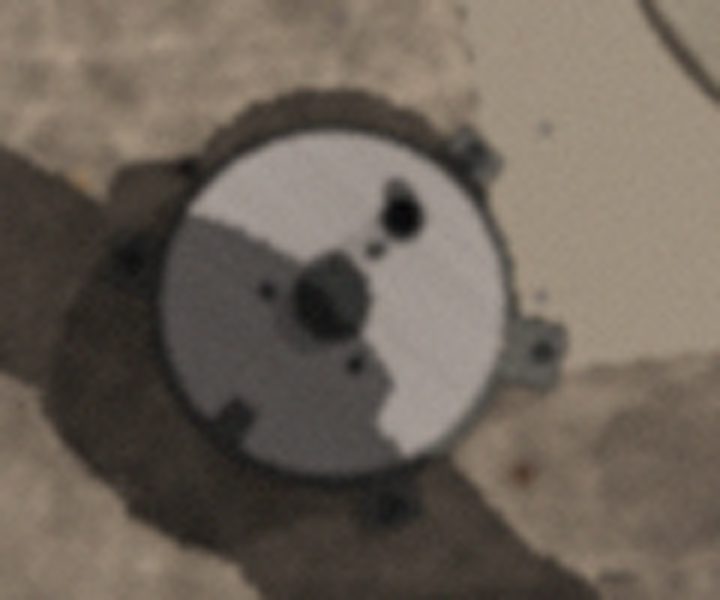

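View pics/sz.png

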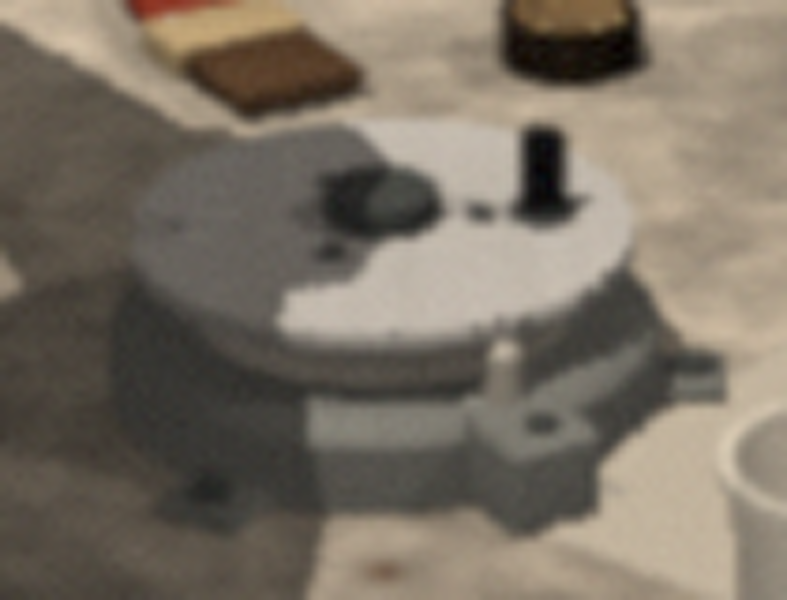

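```bash
cat > h.py <<'E'
import numpy as np,cv2,pickle
def ray(f,px):
    u=cv2.undistortPoints(np.array([[px]],float),f['mtx'],f['D'])[0,0]
    T=f['world_to_cam']; R=T[:3,:3]; c=-R.T@T[:3,3]
    return c,R.T@np.array([u[0],-u[1],-1.])
def atz(f,px,z):
    c,d=ray(f,px); return c+d*(z-c[2])/d[2]
def proj(f,P):
    P=np.atleast_2d(P); T=f['world_to_cam']; q=P@T[:3,:3].T+T[:3,3]; q=q*[1,-1,-1]
    return cv2.projectPoints(q,np.zeros(3),np.zeros(3),f['mtx'],f['D'])[0][:,0]
E
python3 - <<'E'
from h import *
t=pickle.load(open('pics/top0.pkl','rb'));s=pickle.load(open('pics/scene0.pkl','rb'))
T=lambda u,v,z:atz(t,((u+.5)/6-.5+265,(v+.5)/6-.5+225),z)
S=lambda u,v,z:atz(s,((u+.5)/7.495-.5+240,(v+.5)/7.5-.5+225),z)
b=T(333,297,.064);p=T(402,216,.08);n=T(238,425,.054);e=T(541,350,.028)
disc=T(335,301,.054)
print('boss',b,'disc',disc,'peg',p,'notch',n,'ear',e)
print('scene peg',S(545,130,.08),'boss',S(380,190,.064),'pin',S(507,345,.0455))
c=(b+disc)/2
for k,x in dict(peg=p,notch=n,ear=e,pinS=S(507,345,.0455)).items():
    d=x-c; print(k,np.hypot(*d[:2]),np.degrees(np.arctan2(d[1],d[0])))
E
```

```text
boss [0.48483077 0.19964482 0.064     ] disc [0.48362003 0.19889533 0.054     ] peg [0.51736336 0.17039636 0.08      ] notch [0.43194482 0.24041438 0.054     ] ear [0.46270931 0.11107308 0.028     ]
scene peg [0.52046859 0.17150581 0.08      ] boss [0.48249432 0.19997704 0.064     ] pin [0.465665   0.12933137 0.0455    ]
peg 0.043952422719913585 -41.06623889624689
notch 0.0665290361351886 141.79760460834873
ear 0.09078354611581842 -103.70979798339842
pinS 0.07235959702005752 -104.86262124800953
```

>>> send_rows(
  moves=[-20,-17,0,5,-60,-52,0,15,-110,-95,0,25,-160,-138,0,35,-210,-181,0,45,-255,-220,0,55,-290,-251,0,65,-310,-268,0,75],
  hand=1,
)

```text
clock: 1.15
tcp_pos: [0.4507, 0.2404, 0.2314]
orientation: [2.403, 2.023, -0.0]
contact_force: [0.0, 0.6, -0.7]
grip_width: 0.0001
```

```bash
cat >> h.py <<'E'
from scipy.spatial.transform import Rotation as Ro
def st():
    from bench import r
    o=r.get_obs(); M=Ro.from_rotvec(o['orientation']).as_matrix()
    print('t',o['clock'],'tcp',o['tcp_pos'].round(4),'xang',np.degrees(np.arctan2(M[1,0],M[0,0])).round(2),'zt',M[:,2].round(3),'F',o['contact_force'].round(2),'w',o['grip_width'],'j',o['joints'].round(3))
    return o,M
def tgt(P,xang):
    "needed tool shift/turn to world point with x axis angle"
    o,M=st(); d=M.T@(np.array(P)-o['tcp_pos'])*1000
    a=np.degrees(np.arctan2(M[1,0],M[0,0])); print('shift',d.round(1),'turn',((a-xang+180)%360-180).round(1))
E
python3 - <<'E'
from h import *
tgt((.4965,.144,.23),50)
E
```

```text
t 1.15 tcp [0.4507 0.2404 0.2314] xang 80.19 zt [ 0. -0. -1.] F [ 0.02  0.56 -0.74] w 8.338109829476547e-05 j [-0.962  0.211  0.406  1.965 -0.099  0.986 -0.68 ]
shift [-87.2  61.5   1.4] turn 30.2
```

>>> send_rows(
  moves=[-20,14,0,6,-45,31,0,15,-70,49,0,24,-87,61,0,30,-87,61,0,30,-87,61,0,30],
)

```text
clock: 1.9
tcp_pos: [0.4954, 0.1494, 0.2311]
orientation: [-2.836, -1.351, 0.001]
contact_force: [0.1, -0.1, -0.5]
grip_width: 0.0003
```

```bash
python3 - <<'E'
from h import *
from bench import r
st()
for n in ["wrist","scene","top"]:
    f=r.grab_frame(n); pickle.dump(f,open(f'pics/{n}1.pkl','wb')); cv2.imwrite(f'pics/{n}1.png',f['img'][:,:,::-1])
T=f['world_to_cam']
f=pickle.load(open('pics/wrist1.pkl','rb'));T=f['world_to_cam'];print(-T[:3,:3].T@T[:3,3])
E
```

```text
t 1.9 tcp [0.4954 0.1494 0.2311] xang 50.96 zt [-0.001  0.    -1.   ] F [ 0.11 -0.05 -0.5 ] w 0.0003077040920294233 j [-0.873  0.233  0.542  1.957 -0.144  0.989 -0.944]
[0.53943966 0.2050411  0.37250592]
```

View pics/wrist1.png

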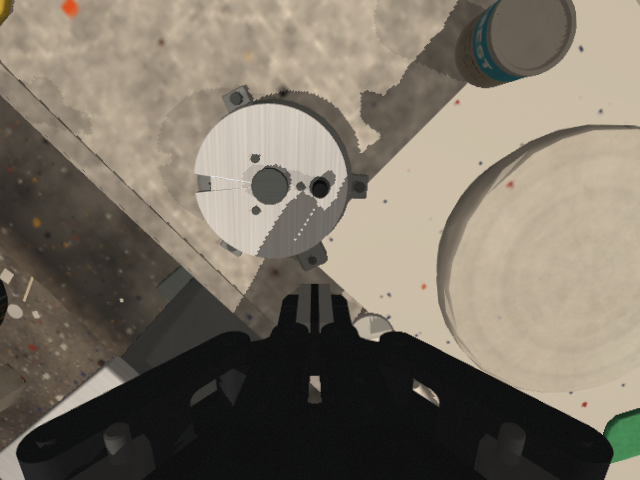

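View pics/scene1.png

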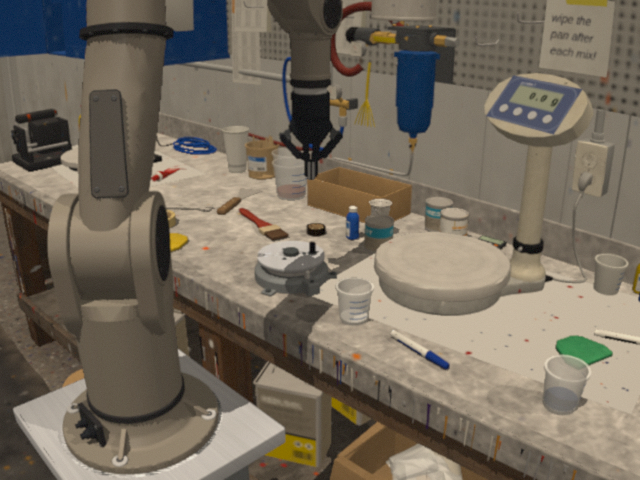

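```bash
python3 - <<'E'
import cv2
a=cv2.imread('pics/wrist1.png')[80:280,170:380]
cv2.imwrite('pics/wz.png',cv2.resize(a,(630,600),interpolation=cv2.INTER_CUBIC))
E
```

```text
(no output)
```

View pics/wz.png

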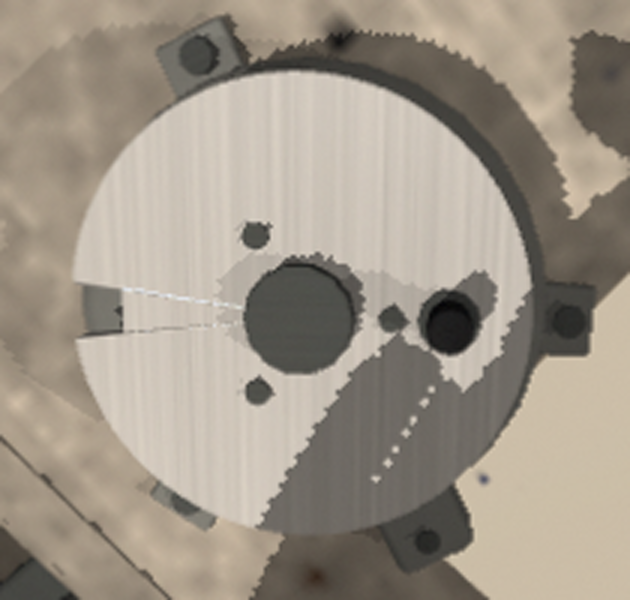

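```bash
python3 - <<'E'
from h import *
t=pickle.load(open('pics/wrist1.pkl','rb'))
T=lambda u,v,z:atz(t,((u+.5)/3-.5+170,(v+.5)/3-.5+80),z)
b=T(299,319,.064);p=T(449,326,.08);n=T(100,310,.054);e=T(428,541,.028);d=T(304,302,.054)
print(b,d,p,n,e)
for c in (b,):
  for k,x in dict(peg=p,notch=n,ear=e).items():
    q=x-c; print(k,np.hypot(*q[:2]),np.degrees(np.arctan2(q[1],q[0])))
# feet
for u,v in((200,55),(569,322),(190,508)):
  q=T(u,v,.006)-b; print(np.hypot(*q[:2]),np.degrees(np.arctan2(q[1],q[0])))
E
```

```text
[0.48300352 0.20042486 0.064     ] [0.48582552 0.20326789 0.054     ] [0.51802062 0.17215062 0.08      ] [0.43477031 0.24154251 0.054     ] [0.46036704 0.11109431 0.028     ]
peg 0.04500700032715556 -38.91882915492355
notch 0.06338062993700948 139.55320424605057
ear 0.09215398251779636 -104.21951497570552
0.08973265613169928 76.11448632195183
0.08941152055026044 -44.31709413869447
0.09386287007905506 -162.26176203434198
```

```bash
cat >> h.py <<'E'
C=np.array([.4835,.2000])
def push(th,gap=18,z=.064,R=46):
    a=np.radians(th); p=C+(R*np.array([np.cos(a),np.sin(a)])-gap*np.array([-np.sin(a),np.cos(a)]))/1000
    tgt((*p,z),th+90)
E
python3 - <<'E'
from h import *
push(-40,32)
E
```

```text
t 2.05 tcp [0.4955 0.1495 0.2312] xang 50.94 zt [-0.  0. -1.] F [ 0.35  0.03 -0.11] w 9.971664418921379e-05 j [-0.873  0.233  0.543  1.957 -0.144  0.989 -0.945]
shift [ -1.1   4.4 167.2] turn 0.9
```

>>> send_rows(
  moves=[0,2,30,0,-1,4,80,1,-1,4,120,1,-1,4,150,1,-1,4,163,1,-1,4,167,1,-1,4,167,1,-1,4,167,1],
)

```text
clock: 3.05
tcp_pos: [0.4992, 0.1454, 0.0653]
orientation: [-2.85, -1.322, -0.003]
contact_force: [0.3, -0.3, 0.6]
grip_width: -0.0001
```

```bash
python3 - <<'E'
from h import *
from bench import r
push(-40,18)
f=r.grab_frame("wrist"); pickle.dump(f,open('pics/wrist2.pkl','wb')); cv2.imwrite('pics/wrist2.png',f['img'][:,:,::-1])
f=r.grab_frame("scene"); cv2.imwrite('pics/scene2.png',cv2.resize(f['img'][180:330,220:420,::-1],(800,600),interpolation=cv2.INTER_CUBIC))
E
```

```text
t 3.05 tcp [0.4992 0.1454 0.0653] xang 49.78 zt [ 0.002  0.001 -1.   ] F [ 0.25 -0.35  0.62] w -6.25000486054208e-05 j [-0.75   0.489  0.437  2.082 -0.341  0.637 -0.783]
shift [13.8 -1.2  1.4] turn -0.2
```

View pics/wrist2.png

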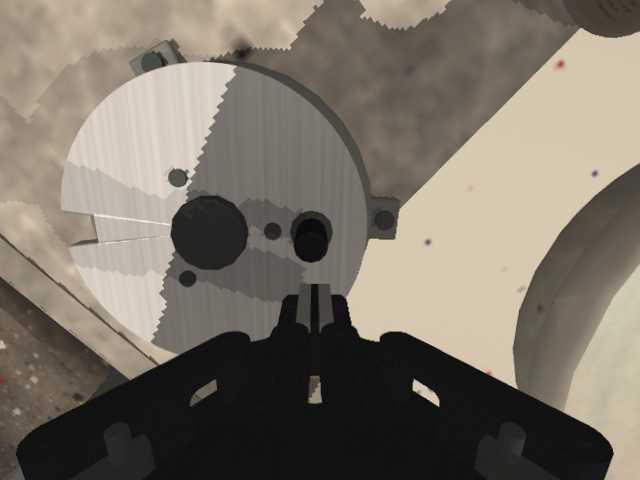

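View pics/scene2.png

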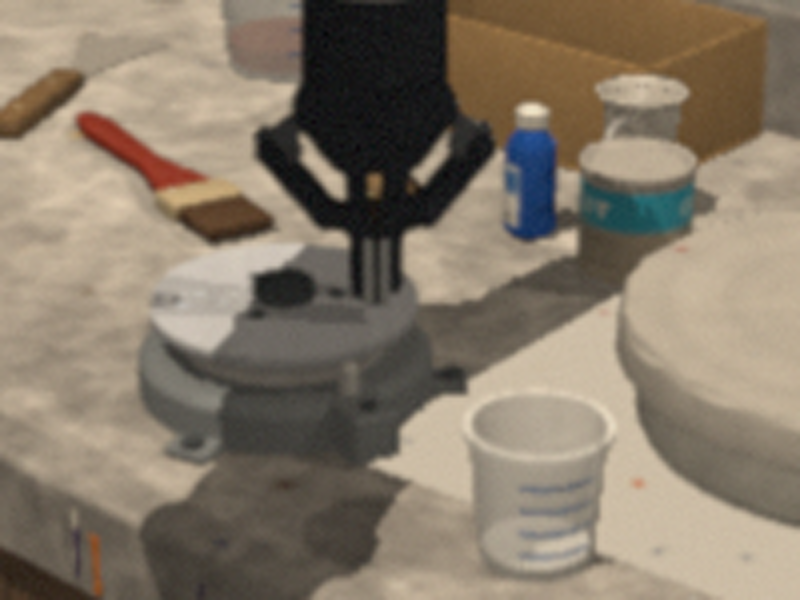

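```bash
cat >> h.py <<'E'
def rows(ths,gap=18,z=.064,R=46):
    o,M=st(); a0=np.degrees(np.arctan2(M[1,0],M[0,0])); out=[]
    for th in ths:
        a=np.radians(th); p=C+(R*np.array([np.cos(a),np.sin(a)])-gap*np.array([-np.sin(a),np.cos(a)]))/1000
        d=M.T@(np.array([*p,z])-o['tcp_pos'])*1000
        out.append([*d.round(1),round(float((a0-th-90+180)%360-180),1)])
    for x in out: print([float(y) for y in x])
E
python3 - <<'E'
from h import *
rows([-40,-37,-32,-26,-20,-14,-8,-2])
E
```

```text
t 3.15 tcp [0.499  0.1453 0.0651] xang 49.78 zt [ 0.001  0.001 -1.   ] F [-0.08  0.26  0.39] w -0.00014773816057329952 j [-0.75   0.489  0.437  2.082 -0.341  0.637 -0.783]
[13.9, -1.1, 1.1, -0.2]
[16.4, -0.2, 1.1, -3.2]
[20.5, 1.0, 1.1, -8.2]
[25.6, 1.9, 1.2, -14.2]
[30.8, 2.3, 1.2, -20.2]
[35.9, 2.1, 1.2, -26.2]
[41.0, 1.4, 1.2, -32.2]
[46.1, 0.1, 1.2, -38.2]
```

>>> send_rows(
  moves=[8,-1,1,0,14,-1,1,0,17,0,1,-4,22,1,1,-10,27,2,1,-16,32,2,1,-22,37,2,1,-28,41,1,1,-32],
)

```text
clock: 4.15
tcp_pos: [0.5259, 0.1755, 0.0631]
orientation: [2.372, 2.059, -0.001]
contact_force: [0.9, -2.3, 0.1]
grip_width: 0.0001
```

```bash
python3 - <<'E'
from h import *
from bench import r
rows([-8,-4,2,8,14,20,26,32])
f=r.grab_frame("wrist"); pickle.dump(f,open('pics/wrist3.pkl','wb')); cv2.imwrite('pics/wrist3.png',f['img'][:,:,::-1])
E
```

```text
t 4.15 tcp [0.5259 0.1755 0.0631] xang 81.92 zt [-0.    -0.001 -1.   ] F [ 0.91 -2.26  0.13] w 9.387867897760266e-05 j [-0.655  0.516  0.282  1.993 -0.224  0.663 -0.371]
[0.3, 0.6, -0.9, -0.1]
[3.6, 1.7, -0.9, -4.1]
[8.6, 3.0, -0.9, -10.1]
[13.7, 3.7, -0.9, -16.1]
[18.9, 3.9, -0.9, -22.1]
[24.0, 3.6, -0.9, -28.1]
[29.1, 2.7, -0.9, -34.1]
[34.1, 1.3, -0.9, -40.1]
```

View pics/wrist3.png

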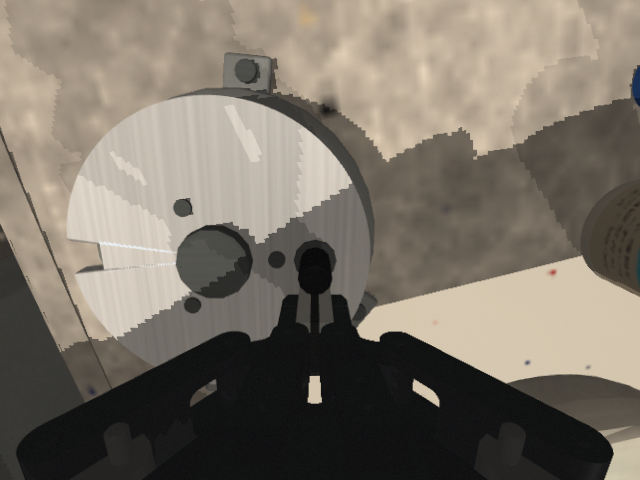

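The peg (315,275) now touches the fingertips, well centred, and the plate is turning with about 2 N. I'll continue.

>>> send_rows(
  moves=[4,1,0,-4,9,3,0,-10,14,4,0,-16,19,4,0,-22,24,4,0,-28,29,3,0,-34,34,1,0,-40,34,1,0,-40],
)

```text
clock: 5.2
tcp_pos: [0.5317, 0.2096, 0.0633]
orientation: [-1.53, -2.744, -0.001]
contact_force: [0.5, 0.7, 0.2]
grip_width: 0.0
```

```bash
python3 - <<'E'
from h import *
from bench import r
rows([32,38,44,50,56,62,66,69,72,76])
f=r.grab_frame("wrist"); pickle.dump(f,open('pics/wrist4.pkl','wb')); cv2.imwrite('pics/wrist4.png',f['img'][:,:,::-1])
E
```

```text
t 5.2 tcp [0.5317 0.2096 0.0633] xang 121.7 zt [ 0.  0. -1.] F [0.46 0.73 0.21] w 2.2255025487119298e-05 j [-0.56   0.523  0.098  1.943 -0.078  0.679  0.139]
[-0.6, 0.0, -0.7, -0.3]
[4.3, 1.6, -0.7, -6.3]
[9.4, 2.7, -0.7, -12.3]
[14.5, 3.2, -0.7, -18.3]
[19.7, 3.2, -0.7, -24.3]
[24.8, 2.7, -0.7, -30.3]
[28.2, 2.1, -0.7, -34.3]
[30.7, 1.4, -0.7, -37.3]
[33.2, 0.6, -0.7, -40.3]
[36.4, -0.6, -0.7, -44.3]
```

View pics/wrist4.png

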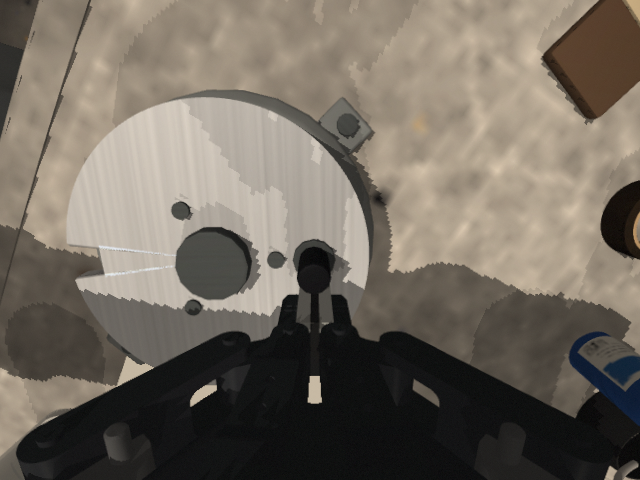

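>>> send_rows(
  moves=[4,1,0,-6,9,2,0,-12,14,3,0,-18,19,3,0,-24,24,2,0,-30,28,2,0,-34,31,1,0,-37,31,1,0,-37],
)

```text
clock: 6.25
tcp_pos: [0.5161, 0.236, 0.0633]
orientation: [-0.582, -3.087, -0.0]
contact_force: [0.1, 0.6, -0.1]
grip_width: 0.0001
```

```bash
python3 - <<'E'
from h import *
from bench import r
rows([69,70,72,74,76])
f=r.grab_frame("wrist"); pickle.dump(f,open('pics/wrist5.pkl','wb')); cv2.imwrite('pics/wrist5.png',cv2.resize(f['img'][60:360,40:440,::-1],(800,600),interpolation=cv2.INTER_CUBIC))
f=r.grab_frame("top"); pickle.dump(f,open('pics/top5.pkl','wb'));cv2.imwrite('pics/top5.png',cv2.resize(f['img'][225:325,265:385,::-1],(720,600),interpolation=cv2.INTER_CUBIC))
f=r.grab_frame("scene"); pickle.dump(f,open('pics/scene5.pkl','wb'));cv2.imwrite('pics/scene5.png',cv2.resize(f['img'][225:305,240:345,::-1],(787,600),interpolation=cv2.INTER_CUBIC))
E
```

```text
t 6.25 tcp [0.5161 0.236  0.0633] xang 158.63 zt [-0.  0. -1.] F [ 0.1   0.62 -0.05] w 6.084729244815063e-05 j [-0.484  0.518 -0.07   1.943  0.055  0.683  0.61 ]
[-0.5, 0.7, -0.7, -0.4]
[0.3, 1.0, -0.7, -1.4]
[2.0, 1.6, -0.7, -3.4]
[3.6, 2.1, -0.7, -5.4]
[5.3, 2.5, -0.7, -7.4]
```

View pics/wrist5.png

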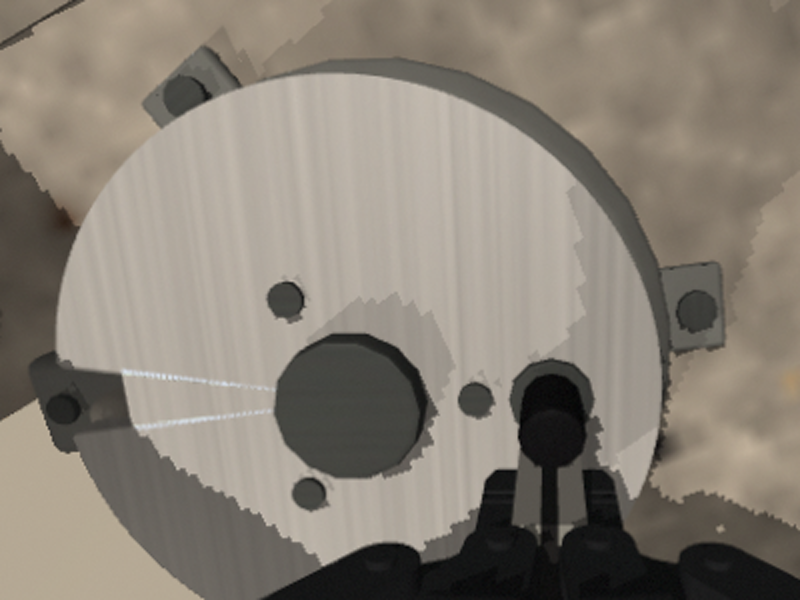

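View pics/scene5.png

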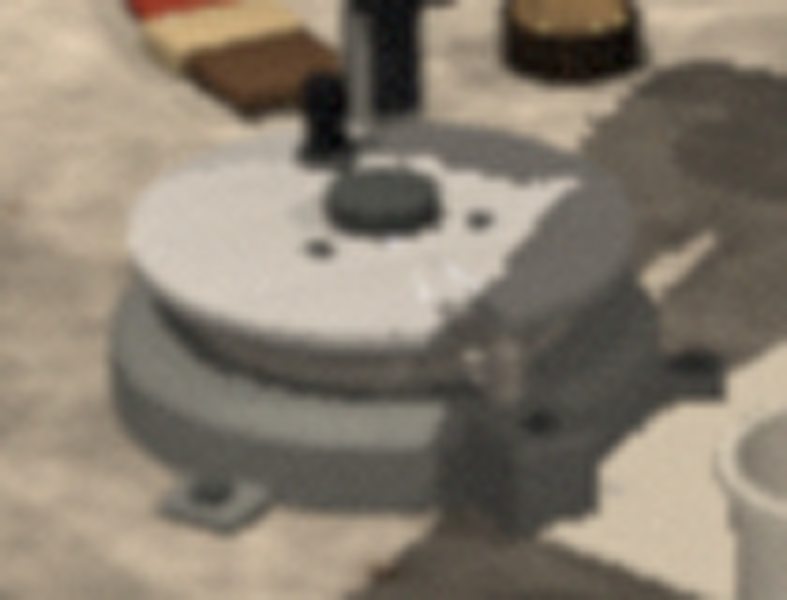

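View pics/top5.png

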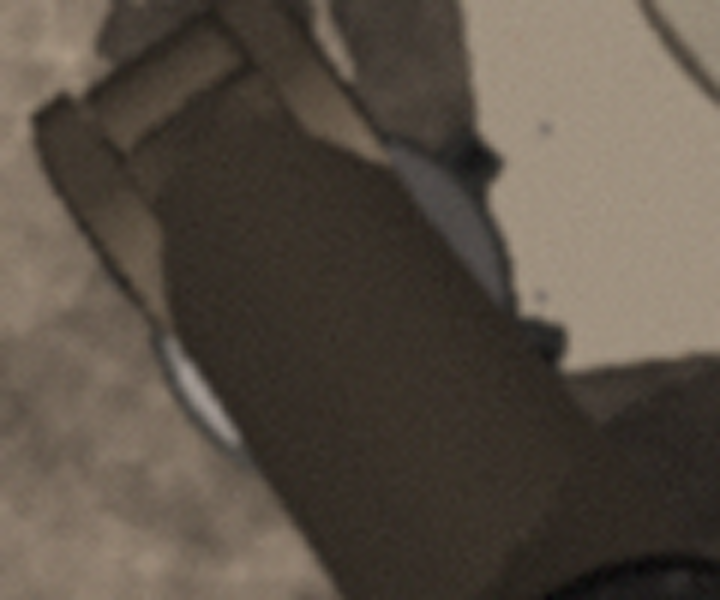

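```bash
cat > m5.py <<'E'
from h import *
t=pickle.load(open('pics/wrist5.pkl','rb'))
T=lambda u,v,z:atz(t,((u+.5)/2-.5+40,(v+.5)/2-.5+60),z)
def A(x,c): q=x[:2]-c[:2]; return (np.hypot(*q)*1000).round(1),np.degrees(np.arctan2(q[1],q[0])).round(1)
b=T(348,405,.064);p=T(552,438,.08)
n=(T(122,371,.054)+T(133,428,.054))/2
e=T(64,409,.028);f=T(697,311,.006);f2=T(185,97,.006)
print(b,p)
# centre from scribed lines/screws
s=[T(286,300,.056),T(475,399,.056),T(309,493,.056)]
c=np.mean(s,0); print('screw c',c,[A(x,c) for x in s])
for k,x in dict(peg=p,notch=n,ear=e,foot=f,foot2=f2).items(): print(k,A(x,b),A(x,c))
E
python3 m5.py
```

```text
[0.48035242 0.20253323 0.064     ] [0.49762686 0.24396792 0.08      ]
screw c [0.48178752 0.20153385 0.056     ] [(np.float64(27.5), np.float64(-170.7)), (np.float64(27.6), np.float64(69.4)), (np.float64(27.5), np.float64(-50.8))]
peg (np.float64(44.9), np.float64(67.4)) (np.float64(45.3), np.float64(69.5))
notch (np.float64(56.1), np.float64(-108.7)) (np.float64(55.6), np.float64(-110.5))
ear (np.float64(93.4), np.float64(-102.3)) (np.float64(92.7), np.float64(-103.3))
foot (np.float64(88.9), np.float64(74.4)) (np.float64(89.5), np.float64(75.4))
foot2 (np.float64(89.6), np.float64(-162.1)) (np.float64(90.6), np.float64(-162.9))
```

>>> send_rows(
  moves=[1,1,0,-2,2.5,1,0,-4,4,2,0,-5,5,2,0,-6.5,5,2,0,-6.5],
)

```text
clock: 7.02
tcp_pos: [0.5121, 0.24, 0.0633]
orientation: [0.402, 3.116, 0.001]
contact_force: [0.9, -0.2, 0.6]
grip_width: -0.0001
```

```bash
python3 - <<'E'
from h import *
from bench import r
st()
f=r.grab_frame("wrist"); pickle.dump(f,open('pics/wrist6.pkl','wb')); cv2.imwrite('pics/wrist6.png',cv2.resize(f['img'][60:360,40:440,::-1],(800,600),interpolation=cv2.INTER_CUBIC))
E
```

```text
t 7.025 tcp [0.5121 0.24   0.0633] xang 165.3 zt [ 0.  0. -1.] F [ 0.88 -0.25  0.62] w -0.00014000217532018932 j [-0.47   0.516 -0.101  1.946  0.078  0.683  0.696]
```

View pics/wrist6.png

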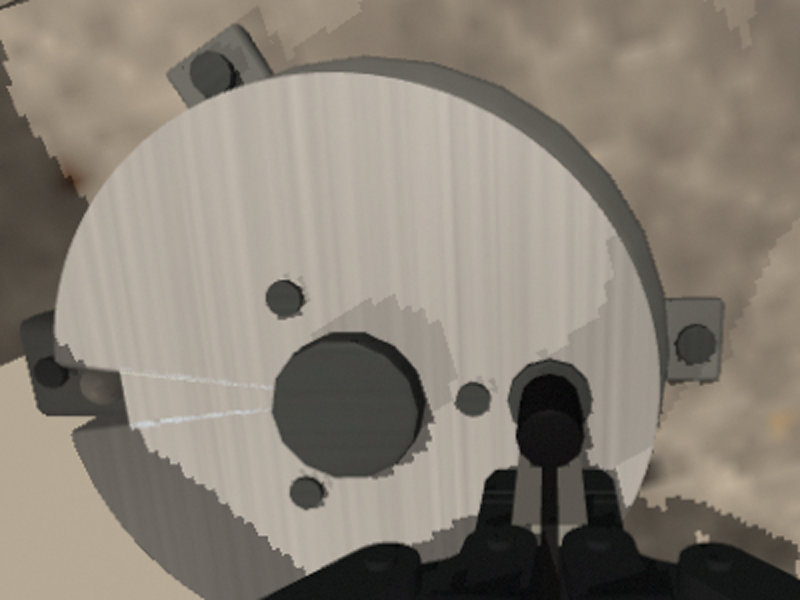

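```bash
sed -e 's/wrist5/wrist6/;s/348,405/347,404/;s/552,438/550,437/;s/122,371/121,371/;s/133,428/133,427/;s/64,409/52,372/;s/697,311/696,343/;s/185,97/211,73/;s/286,300/284,299/;s/475,399/473,398/;s/309,493/307,492/' m5.py > m6.py; cat >> m6.py <<'E'
print('pin',A(T(98,387,.0455),c))
im=t['img'][220:290,40:130,::-1]; cv2.imwrite('pics/w6z.png',cv2.resize(im,(765,595),interpolation=cv2.INTER_CUBIC))
for tgt in (-103.5,-104,-104.5):
    a=np.radians(tgt); P=c+[.07*np.cos(a),.07*np.sin(a),0]; P[2]=.0455; q=proj(t,P)[0]; print(tgt,(q-[40,220])*8.5)
E
python3 m6.py
```

```text
[0.48016136 0.20253241 0.064     ] [0.49248379 0.2455032  0.08      ]
screw c [0.48162917 0.20147506 0.056     ] [(np.float64(27.4), np.float64(-164.0)), (np.float64(27.6), np.float64(76.0)), (np.float64(27.5), np.float64(-44.2))]
peg (np.float64(44.7), np.float64(74.0)) (np.float64(45.3), np.float64(76.2))
notch (np.float64(56.0), np.float64(-102.0)) (np.float64(55.3), np.float64(-103.7))
ear (np.float64(93.3), np.float64(-102.2)) (np.float64(92.6), np.float64(-103.3))
foot (np.float64(89.0), np.float64(74.5)) (np.float64(89.7), np.float64(75.6))
foot2 (np.float64(89.5), np.float64(-161.9)) (np.float64(90.5), np.float64(-162.8))
pin (np.float64(67.8), np.float64(-104.1))
-103.5 [381.28251091 293.69445666]
-104 [379.19435094 283.87795891]
-104.5 [377.19105036 274.04110286]
```

View pics/w6z.png

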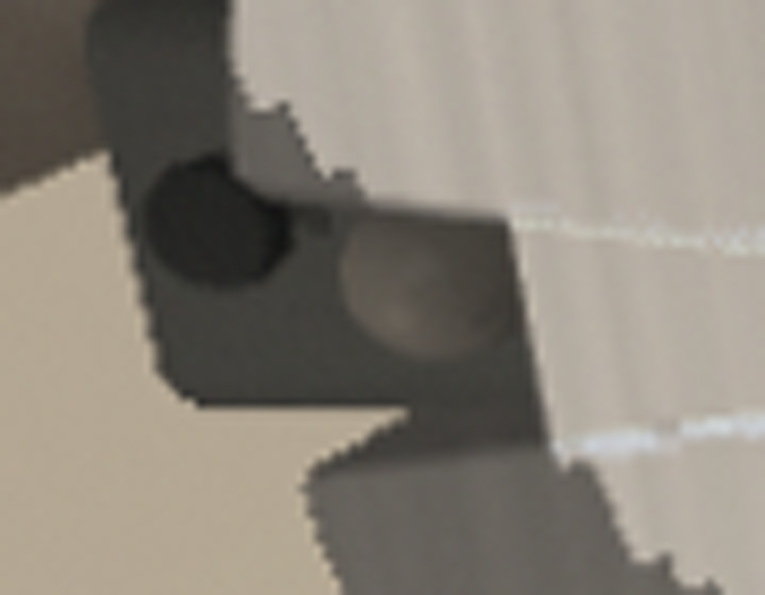

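>>> send_rows(
  moves=[-4,0,0,0,-12,0,0,0,-20,0,0,0,-22,0,-15,0,-22,0,-35,0,-22,0,-50,0,-22,0,-55,0,-22,0,-55,0],
)

```text
clock: 8.07
tcp_pos: [0.5334, 0.2342, 0.1186]
orientation: [0.402, 3.115, 0.001]
contact_force: [0.5, 0.2, -0.1]
grip_width: -0.0001
```

```bash
python3 - <<'E'
from h import *
from bench import r
tgt((.483,.2005,.064),166)
f=r.grab_frame("wrist"); pickle.dump(f,open('pics/wrist7.pkl','wb')); cv2.imwrite('pics/wrist7.png',f['img'][:,:,::-1])
E
```

```text
t 8.075 tcp [0.5334 0.2342 0.1186] xang 165.28 zt [ 0.  0. -1.] F [ 0.49  0.24 -0.12] w -7.729437365480543e-05 j [-0.44   0.459 -0.104  1.875  0.063  0.81   0.737]
shift [ 40.2 -45.4  54.6] turn -0.7
```

View pics/wrist7.png

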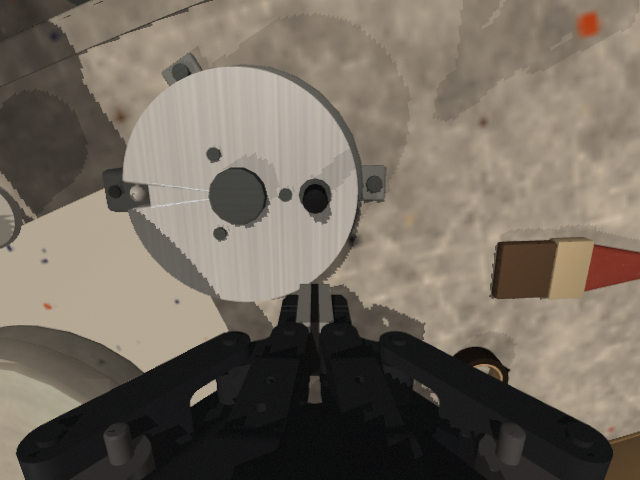

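>>> send_rows(
  moves=[10,-11,0,0,25,-28,0,0,37,-41,0,0,40,-45,10,0,40,-45,25,0,40,-45,40,0,40,-45,48,0,40,-45,48,0],
)

```text
clock: 9.12
tcp_pos: [0.4829, 0.2007, 0.0693]
orientation: [-0.402, -3.114, 0.001]
contact_force: [0.6, 0.2, -0.2]
grip_width: 0.0001
```

```bash
python3 - <<'E'
from h import *
from bench import r
tgt((.483,.2005,.064),166)
f=r.grab_frame("wrist"); pickle.dump(f,open('pics/wrist8.pkl','wb')); cv2.imwrite('pics/wrist8.png',f['img'][:,:,::-1])
f=r.grab_frame("scene"); cv2.imwrite('pics/scene8.png',cv2.resize(f['img'][205:305,225:358,::-1],(798,600),interpolation=cv2.INTER_CUBIC))
E
```

```text
t 9.125 tcp [0.4829 0.2007 0.0693] xang 165.28 zt [-0.002 -0.001 -1.   ] F [ 0.64  0.23 -0.23] w 0.00010284460782564262 j [-0.429  0.454 -0.104  2.041  0.075  0.652  0.731]
shift [-0.2 -0.2  5.3] turn -0.7
```

View pics/wrist8.png

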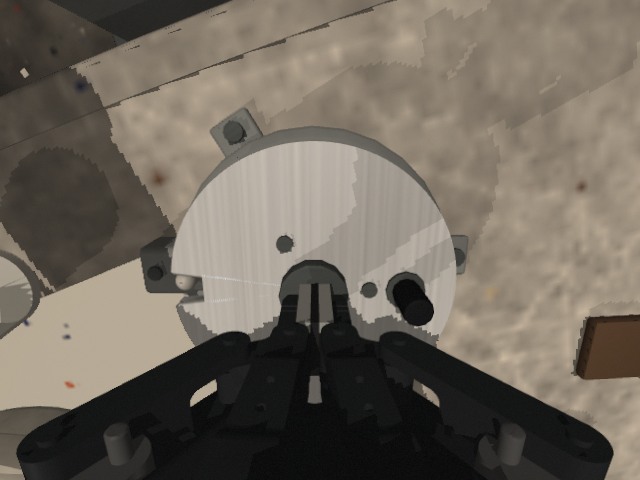

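View pics/scene8.png

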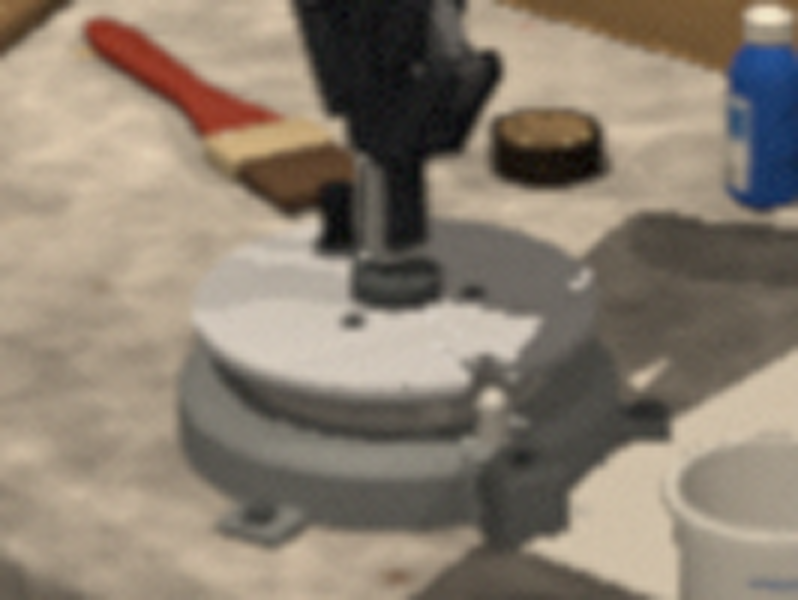

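>>> send_rows(
  moves=[0,0,2,0,0,0,4,0,0,0,6,0,0,0,8,0,0,0,10,0,0,0,10,0],
)

```text
clock: 9.98
tcp_pos: [0.4834, 0.2008, 0.0604]
orientation: [0.403, 3.116, 0.0]
contact_force: [-1.1, -0.5, 2.8]
grip_width: 0.0001
```

>>> send_rows(
  moves=[0,0,1.5,0,0,0,3,0,0,0,4.5,0,0,0,6,0,0,0,7,0,0,0,8,0,0,0,9,0,0,0,9,0],
)

```text
clock: 10.98
tcp_pos: [0.4834, 0.2008, 0.052]
orientation: [0.403, 3.115, 0.0]
contact_force: [-2.7, -0.7, 10.3]
grip_width: 0.0002
```

>>> send_rows(
  moves=[0,0,1,0,0,0,2,0,0,0,2,0],
)

```text
clock: 11.35
tcp_pos: [0.4836, 0.2009, 0.0516]
orientation: [0.403, 3.115, 0.0]
contact_force: [-7.7, -3.7, 29.7]
grip_width: 0.0002
```

Only 0.4 mm more travel for 20 N extra, so this is the firm stop. Lifting the hand away.

>>> send_rows(
  moves=[0,0,-2,0,0,0,-5,0,0,0,-15,0,0,0,-35,0,0,0,-65,0,0,0,-100,0,0,0,-130,0,0,0,-130,0],
)

```text
clock: 12.35
tcp_pos: [0.4848, 0.2016, 0.1819]
orientation: [0.402, 3.111, 0.005]
contact_force: [0.3, -0.7, -1.1]
grip_width: 0.0002
```

>>> send_rows(
  moves=[-30,0,0,0,-70,0,0,0,-90,0,0,0,-90,0,0,0],
)

```text
clock: 12.85
tcp_pos: [0.5709, 0.1768, 0.1781]
orientation: [-0.406, -3.114, 0.002]
contact_force: [-0.1, 0.0, 0.1]
grip_width: 0.0002
```

```bash
python3 - <<'E'
from h import *
from bench import r
st()
f=r.grab_frame("wrist"); cv2.imwrite('pics/wrist9.png',f['img'][:,:,::-1])
pickle.dump(f,open('pics/wrist9.pkl','wb'))
f=r.grab_frame("scene"); cv2.imwrite('pics/scene9.png',cv2.resize(f['img'][205:305,225:358,::-1],(798,600),interpolation=cv2.INTER_CUBIC))
E
```

```text
t 12.85 tcp [0.5709 0.1768 0.1781] xang 165.16 zt [-0.001 -0.001 -1.   ] F [-0.1   0.03  0.07] w 0.00021250510902305313 j [-0.342  0.408 -0.081  1.794  0.04   0.943  0.872]
```

View pics/wrist9.png

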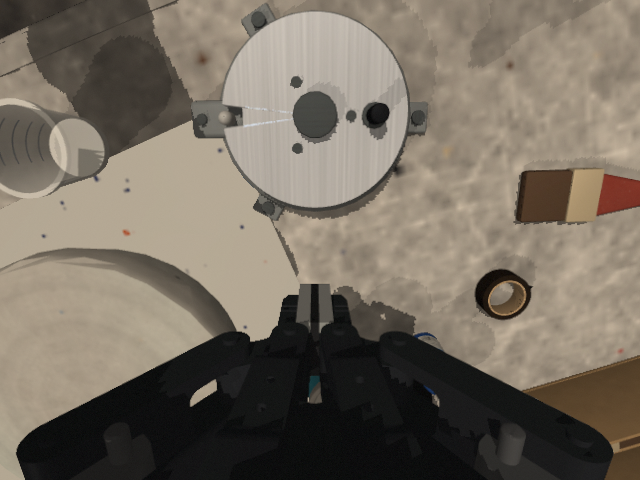

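View pics/scene9.png

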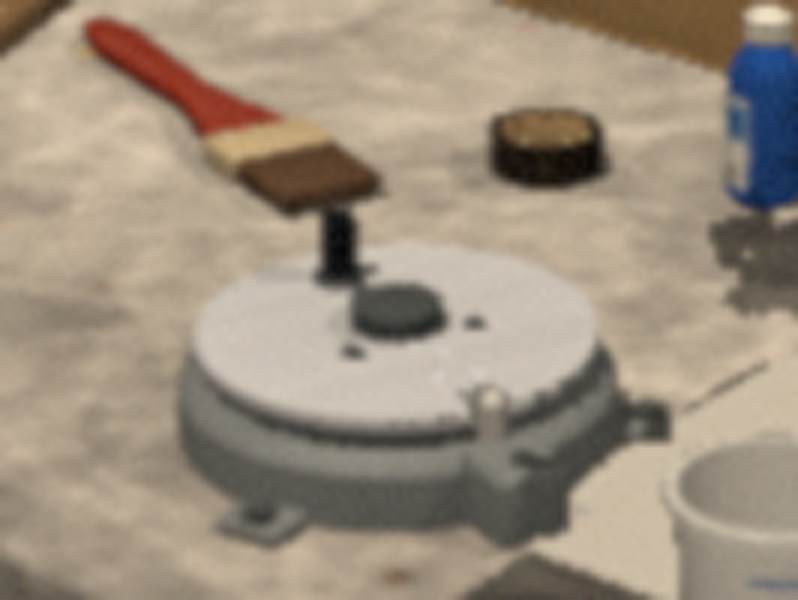

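```bash
python3 - <<'E'
from h import *
f=pickle.load(open('pics/scene5.pkl','rb'))
for s in (0,.010,.012):
    a=np.radians(76-120); b=np.radians(76+120)
    P=[[*(C+.028*np.array([np.cos(x),np.sin(x)])),.056-s] for x in (a,b)]+[[*C,.064-s]]
    print(s,((proj(f,P)-[225,205]+.5)*6-.5).round(1).tolist())
E
```

```text
0 [[474.9, 291.4], [354.0, 320.2], [396.2, 271.1]]
0.01 [[475.2, 316.8], [354.7, 346.0], [396.7, 296.6]]
0.012 [[475.3, 321.8], [354.8, 351.1], [396.8, 301.7]]
```

The screw heads sit at (475,322) and (352,351), which matches a 12 mm drop. The plate is fully seated and the hand is clear, so I'm handing in.

```bash
python3 -c "
from bench import r
print(r.hand_in())"
```

```text
the job is handed in; nothing more can be done
None
```

The plate is turned onto its pin, pressed fully home, and the hand is clear. The job was handed in at about 13 s of the 64 s allowed.

- **Turning:** With shut fingers I pushed the peg about 116° counter-clockwise with about 2 N. Before pressing, the wrist pictures put the notch within about 1° of the pin, or 1 mm at its radius.
- **Pressing:** I pressed the centre boss down until it met a firm stop, with the tip at 51.6 mm against the expected 52 mm. The last 0.4 mm took the force from 10 N to 30 N.
- **Last checks:** In the scene view the screw heads sit where a 12 mm drop puts them. The pin stands in the notch, and the wrist force is about 0 N with the hand raised and off to the side. The brush, tape roll, pot and dropper visible in the last pictures look unmoved; I did not check the marker, spreader and tin at the end.

The position estimates for the axis disagreed by 1–3 mm between views, which is about the calibration error. No check failed.

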